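# Mesh the gear-change slide of a bench gear unit

## Robot

A 7-joint arm with a two-finger parallel gripper is mounted at the origin on a cart in front of the work surface, level with it; the furniture and walls round the work are solid. World frame = base frame: x ahead of the robot, y to its left, z up, the work surface at z = 0. Lengths are in m, angles in rad, forces in N, time in s.
With the tool pointing down it reaches from about 0.4 to 0.85 m from the base axis. Payload 10.4 kg.
Tool frame: the origin (TCP) lies at the very end of the fingers, on their centre line; the grasp point (between the pads) lies 19 mm behind it (grasp_offset is the distance from the TCP to the grasp point, in m); z points along the fingers, y is the line along which they close (so a half turn about z gives the same grasp; the last joint's range is limited). The gripper opens to 85 mm and grips with 20 to 120 N. Pads are 22 mm wide; open, the fingers measure 114 mm over their backs; the gripper's body (76 mm by 85 mm) begins 54 mm behind the grasp point. The pads swing forward as they close: fully open they stand 13 mm farther back than shut.
Start: joints at [1.096, 0.332, -0.065, 1.46, 0.022, 1.35, -0.088], TCP at [0.273, -0.562, 0.2] pointing down, gripper open.
Joint ranges: [-2.6, 2.6], [-0.5, 2.12], [-1.47, 1.34], [0.16, 2.42], [-1.27, 4.41], [0.06, 2.06], [-2.6, 2.6]. Speed limits (rad/s): [2.22, 2.22, 2.79, 2.79, 3.14, 3.14, 3.14].

## Interface

Orientations are given as a unit quaternion [x, y, z, w].
In Python, from workcell import * gives the robot as it stands.
- The arm moves only by the tool jog_arm, never from a script. Its argument "plan" is a list of rows, each a list of 3 entries, a list of its own where there are three numbers: the turn, a rotation vector about the tool's x, y, z in rad, then the shift along the tool's x, y, z in m, then the finger opening in m, from 0 to 0.0854. A call has 1 to 8 rows; each row is the pose to reach, as a shift and turn from the pose commanded when the call began, along the tool's axes at that moment; what a row does not reach only later rows make up. A row lasts 1/12 s, in which the tool goes at most 41.7 mm and 7.16 degrees, less where a joint would pass 70% of its speed; a pose out of reach is approached as far as the arm can. A call with a gripper value outside its range is refused whole. The fingers move at their own pace and stop on an object; "force" is the grip in N (left out, the last holds). Time passes only in rows, so rows that repeat a pose let the fingers close. It gives the time, the measured TCP pose, the force, the opening and the grip force at its end, in the units of the state.
- get_obs(): the state, without advancing time (a new reading comes with each control period).
- camera(name): name is "scene" or "top" or "wrist"; returns a dict with "img" (400x640x3 uint8, red, green, blue), "mtx" (3x3 intrinsics, pixels), "k1" (the pictures are not rectified: a ray, as slopes to the right and down, at radius r is drawn at 1 + k1 r^2 times it, then the intrinsics apply), "extrinsics" (4x4, takes a point from camera to world coordinates). Camera axes: x right, y down, z forward; pixel columns grow to the right and rows downward; lengths in m; the calibration is good to about 2 mm. A picture is of the moment at which its call begins. There is no depth.
- hand_in(): hands the job in; it is judged then, once.
The state is a dict: "clock": time; "joint_pos": joint angles; "joint_velocities": joint speeds; "tau": joint torques, N m; "position": TCP position; "ee_rot": TCP orientation; "ft_force": force on the tool from outside, world axes, zero at the start; "torque": the same for the moment, N m; "grip_width": opening from 0.0 (shut) to 1.0 (fully open); "grasp_force": force on a finger pad.
Only numpy, scipy, OpenCV 4.12 (cv2) and the standard library are available. Lean on these libraries where they do the work, as an engineer would, in place of code of your own. Each camera call takes 0.05 s, during which the arm holds its last target. There are 200 camera calls.

## Task

Put the small gear unit on the bench into gear with its round knob: rock the toothed spindle by the T-bar on top of it until a gap between two teeth faces the tooth on the round knob's slide, and ease the round knob straight in towards the spindle until it is fully home with its tooth in the gap. Leave the slide with the flat knob, on the opposite side of the spindle, pulled out as it is, and let go of everything.

Things in the scene. Friction and masses are not known exactly. Their poses are not given: they have to be found in the camera images.
- shift_unit: the gear unit, fixed to the bench: grey bed plate 250 x 100 x 14 mm, surrounded by clutter. Origin under the middle of the bed, at bench height, on the upright spindle axis; x runs along the bed from the spindle to the round knob, y across, z up. The flat knob stands on the -x side. Yaw lies within 2 rad of the round knob pointing away from the robot.
- spindle (a joint): spindle angle, rad, anticlockwise from above; -1.3 to 2.35, drag 0.12 N m, stays put. Steel wheel, radius 42 mm, 22 to 36 mm above the bench, 6 teeth, 22 mm gaps; a gap faces the round knob's slide at -1.047, 0, 1.047 and 2.094. Starts at 0.33 to 0.72, a tooth blocking the slide. Within 0.15 rad of a matching angle the slide's rounded nose (12 mm wide) pushes the wheel in line itself.
- spindle_bar (a point): middle of the T-bar on top of the spindle, on its axis, 75 mm above the bench: a dark steel bar 64 mm long, 13 mm wide, 24 mm high (62 to 86 mm above the bench). It turns with the spindle; x runs along the bar, z up. The bar's ends point over two opposite gaps of the wheel.
- round_slide (a joint): how far the slide with the round knob is pushed in, m: 0 = fully out (start), 0.022 = fully home with the tooth meshed. It stops at about 0.010 against a tooth if none of the gaps faces it. Moves straight along the unit's -x, towards the spindle; friction 3 N; stays where it is left.
- round_knob (a point): middle of the black round knob, 30 mm in diameter, 52 to 84 mm above the bench; this point is 69 mm above the bench, and 97 mm from the spindle axis when out, 75 mm when home. It stands on a 12 mm stem over a steel carriage whose top is 34 mm above the bench. x points away from the spindle.
- bar_slide (a joint): the same for the other slide, on the unit's -x side, with the flat knob (14 mm thick, 44 mm wide across the bed, 52 to 82 mm above the bench): 0 = out, to be left so.

How it is judged:
By the outcome, as a careful person would: the job done as asked, in the order asked, and still so for the second after the job is handed in, with the robot touching nothing.
It also fails if it takes over 51 s, if anything falls off the work surface, if the arm or the gripper's body presses on something with over 40 N, if the wrist force passes 120 N, or if a joint passes its speed limit or range.

## Working session

There is one attempt and no reset: what is moved stays moved. The work goes in short steps, Python scripts to look and compute and a tool call to move; the robot and the scene stay as the last step left them, time stands still between calls to the robot, and variables do not carry over. Pictures are saved under pics/ and viewed, at most 10 in all, crops included, and the job is handed in when it is done.

Besides the shell and the picture viewer there is one more tool, called as name(argument=value, ...) on one line, values as JSON. jog_arm: Moves the arm, as the interface text tells. Its arguments: {"type":"object","properties":{"plan":{"type":"array"},"force":{"type":"number"}},"required":["plan"]}

```bash
mkdir -p pics; python3 - <<'E'
from workcell import *
import cv2,numpy as np
o=get_obs();print({k:np.round(v,3).tolist() for k,v in o.items()})
for n in("scene","top"):
    c=camera(n);cv2.imwrite(f"pics/{n}0.png",c["img"][:,:,::-1]);print(n,c["mtx"].tolist(),c["k1"],c["extrinsics"].round(4).tolist())
E
```

```text
{'clock': 0.0, 'joint_pos': [1.096, 0.333, -0.065, 1.461, 0.022, 1.35, -0.089], 'joint_velocities': [0.001, 0.001, -0.001, -0.002, 0.0, 0.002, -0.002], 'tau': [0.0, -62.545, 0.049, -39.16, 0.016, 0.01, -0.0], 'position': [0.273, -0.562, 0.199], 'ee_rot': [0.975, 0.224, -0.0, -0.001], 'ft_force': [0.513, 0.226, -0.297], 'torque': [-0.023, -0.06, 0.022], 'grasp_force': 0.0, 'grip_width': 1.0}
scene [[441.66217315104734, 0.0, 314.9316964666658], [0.0, 441.66217315104734, 193.61669075283768], [0.0, 0.0, 1.0]] 0.0428712611666499 [[-0.2637, -0.7542, 0.6014, 0.0049], [-0.9646, 0.199, -0.1733, 0.1752], [0.011, -0.6257, -0.78, 0.74], [0.0, 0.0, 0.0, 1.0]]
top [[371.1182128131515, 0.0, 316.62044555172014], [0.0, 371.1182128131515, 195.6463479894449], [0.0, 0.0, 1.0]] -0.07199832441396578 [[0.0205, -0.9828, 0.1837, 0.3591], [-0.9996, -0.0165, 0.0235, 0.0065], [-0.02, -0.1841, -0.9827, 0.8974], [0.0, 0.0, 0.0, 1.0]]
```

View pics/top0.png

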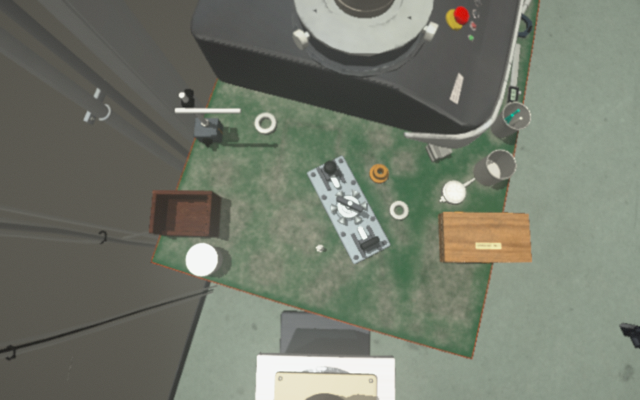

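View pics/scene0.png

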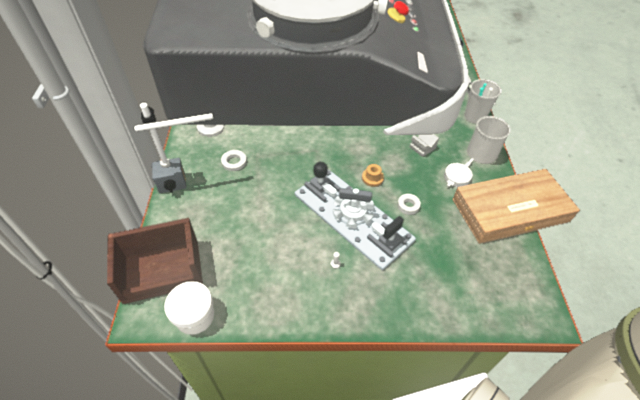

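Top view: round knob at about (331,168), T-bar at (351,205), flat knob at (369,240). Scene view: round knob at (320,169), bar at (355,196), flat knob at (393,228). The round knob points away from the robot, with the black machine behind it.

```bash
cat >h.py <<'E'
import cv2,numpy as np
from workcell import *
def ray(c,uv):
    K=c["mtx"];d=(np.array(uv,float)-[K[0,2],K[1,2]])/K[0,0];s=d.copy()
    for _ in range(20): s=d/(1+c["k1"]*(s@s))
    E=c["extrinsics"];return E[:3,3],E[:3,:3]@np.array([*s,1])
def onz(c,uv,z):
    p,d=ray(c,uv);return p+d*(z-p[2])/d[2]
def proj(c,P):
    E=c["extrinsics"];q=E[:3,:3].T@(np.array(P)-E[:3,3]);s=q[:2]/q[2];return s*(1+c["k1"]*(s@s))*c["mtx"][0,0]+c["mtx"][:2,2]
def tri(a,u,b,v):
    p,d=ray(a,u);q,e=ray(b,v);t=np.linalg.lstsq(np.c_[d,-e],q-p,rcond=None)[0];A=p+d*t[0];B=q+e*t[1];return (A+B)/2,np.linalg.norm(A-B)
E
python3 - <<'E'
from h import *
S=camera("scene");T=camera("top")
a=cv2.resize(S["img"][145:275,285:425],None,fx=4,fy=4,interpolation=cv2.INTER_CUBIC)
b=cv2.resize(T["img"][145:275,300:400],None,fx=4,fy=4,interpolation=cv2.INTER_CUBIC)[:,:240+160]
im=np.hstack([a[:,:400+160],np.zeros((520,0,3),np.uint8)])
cv2.imwrite("pics/c1.png",im[:,:,::-1]);cv2.imwrite("pics/c2.png",b[:,:,::-1])
for n,u,v in(("round",(320,169),(331,168)),("bar",(355,196),(351,205)),("flat",(393,228),(370,238))):
    print(n,*tri(S,u,T,v))
# machine base front corners, bed corners
for v in((193,30),(215,80),(455,128)):print("mach",onz(T,v,0).round(3),onz(T,v,.1).round(3))
for v in((307,171),(341,156),(389,246),(357,264)):print("bed",onz(T,v,.014).round(3))
E
```

```text
round [ 0.58038854 -0.00311178  0.06909965] 0.005161185605980471
bar [ 0.49471123 -0.04940033  0.07020558] 0.005030025848284995
flat [ 0.42117612 -0.09825684  0.04747768] 0.0029444356609011537
mach [0.989 0.381 0.   ] [0.919 0.339 0.1  ]
mach [ 0.836  0.305 -0.   ] [0.783 0.272 0.1  ]
mach [ 0.709 -0.323  0.   ] [ 0.67  -0.286  0.1  ]
bed [0.585 0.053 0.014]
bed [ 0.625 -0.031  0.014]
bed [ 0.406 -0.146  0.014]
bed [ 0.363 -0.07   0.014]
```

View pics/c1.png

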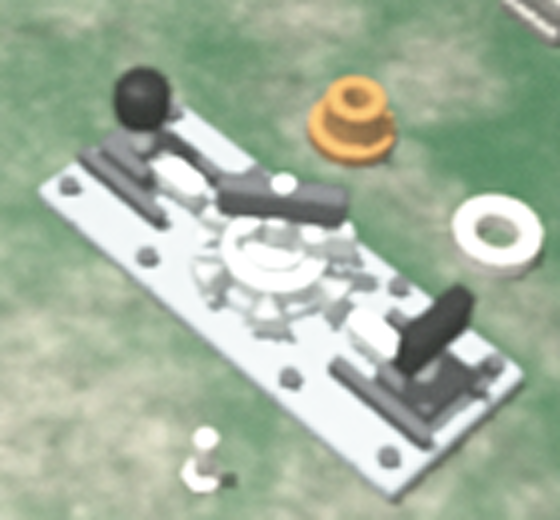

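View pics/c2.png

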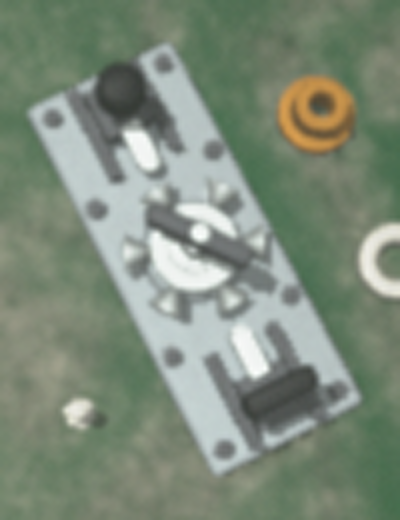

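The crops show the bed's corners, six teeth and the bar lying across (crop 2: ends about (152,213) and (248,258), white dot at (200,235)). The bed centre is about (0.495,-0.049) and the yaw about 0.50. Bar angle relative to the unit is about 0.64. I'll turn the bar back to 0 and work out the move above it.

```bash
cat >>h.py <<'E'
from scipy.spatial.transform import Rotation as R
def rel(pos,yaw):  # tool down, tool x at world angle yaw; gives turn, shift in tool axes
    o=get_obs();A=R.from_quat(o["ee_rot"]);B=R.from_euler("z",yaw)*R.from_quat([1,0,0,0])
    print("turn",(A.inv()*B).as_rotvec().round(3),"shift",A.inv().apply(np.array(pos)-o["position"]).round(4),"| at",np.round(o["position"],4),"f",np.round(o["ft_force"],1),"q",np.round(o["joint_pos"],2),"t",round(o["clock"],2))
E
python3 - <<'E'
from h import *
T=camera("top")
e=[onz(T,(300+x/4,145+y/4),.086) for x,y in((150,212),(250,259))];print(e,np.arctan2(*(e[0]-e[1])[1::-1]))
rel((.495,-.049,.2),1.14)
E
```

```text
[array([ 0.50632466, -0.02056704,  0.086     ]), array([ 0.4809062 , -0.07597915,  0.086     ])] 1.1407173514037847
turn [-0.001 -0.    -0.688] shift [ 4.239e-01 -3.646e-01  1.000e-04] | at [ 0.2728 -0.5621  0.1998] f [-0.4  0.6  0.2] q [ 1.1   0.33 -0.06  1.46  0.02  1.35 -0.09] t 0.25
```

jog_arm(plan=[[[0,0,-0.69],[0.424,-0.365,-0.02],0.085],[[0,0,-0.69],[0.424,-0.365,-0.02],0.085],[[0,0,-0.69],[0.424,-0.365,-0.02],0.085],[[0,0,-0.69],[0.424,-0.365,-0.02],0.085],[[0,0,-0.69],[0.424,-0.365,-0.02],0.085],[[0,0,-0.69],[0.424,-0.365,-0.02],0.085],[[0,0,-0.69],[0.424,-0.365,-0.02],0.085],[[0,0,-0.69],[0.424,-0.365,-0.02],0.085]])

```text
clock: 0.92
position: [0.4054, -0.2547, 0.2124]
ee_rot: [0.841, 0.541, -0.0, 0.0]
ft_force: [1.5, 0.7, -0.3]
grip_width: 0.994
grasp_force: 0.0
```

```bash
python3 -c "
from h import *
rel((.495,-.049,.2),1.14)"
```

```text
turn [0.001 0.001 0.002] shift [ 0.2243 -0.004   0.0123] | at [ 0.4054 -0.2547  0.2124] f [ 1.5  0.7 -0.3] q [ 0.84  0.02 -0.38  1.8   0.01  1.32  0.03] t 0.92
```

jog_arm(plan=[[[0,0,0],[0.22,-0.004,0.02],0.085],[[0,0,0],[0.22,-0.004,0.02],0.085],[[0,0,0],[0.22,-0.004,0.02],0.085],[[0,0,0],[0.22,-0.004,0.02],0.085],[[0,0,0],[0.22,-0.004,0.02],0.085],[[0,0,0],[0.22,-0.004,0.02],0.085],[[0,0,0],[0.22,-0.004,0.02],0.085],[[0,0,0],[0.22,-0.004,0.02],0.085]])

```text
clock: 1.58
position: [0.493, -0.0543, 0.192]
ee_rot: [0.841, 0.541, -0.0, -0.0]
ft_force: [-0.1, -0.3, -0.2]
grip_width: 0.998
grasp_force: 0.0
```

```bash
python3 - <<'E'
from h import *
rel((.495,-.049,.2),1.14)
W=camera("wrist");cv2.imwrite("pics/w1.png",W["img"][:,:,::-1])
np.savez("w1.npz",**W)
for n,P in(("bar",(.495,-.049,.086)),("knob",(.580,-.003,.084)),("flat",(.41,-.095,.082))):print(n,proj(W,P))
E
```

```text
turn [-0.     0.     0.004] shift [ 0.0056 -0.0004 -0.008 ] | at [ 0.493  -0.0543  0.192 ] f [-0.1 -0.3 -0.2] q [ 0.59  0.09 -0.6   1.78  0.05  1.29 -0.45] t 1.58
bar [316.12152064 178.12339267]
knob [389.26467707  83.35324683]
flat [253.88027983 257.24526843]
```

View pics/w1.png

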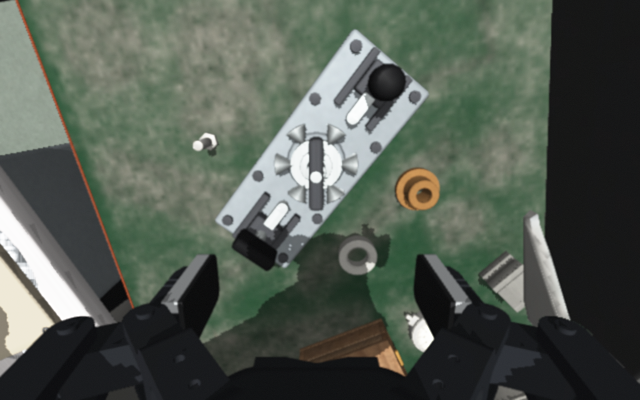

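Wrist view: bar vertical in the image, ends about (317,138) and (317,208); round knob at (387,82), flat knob at (257,249), bed corners (356,30), (428,95), (285,268), (216,220). This agrees with the first estimate.

```bash
python3 - <<'E'
from h import *
W=np.load("w1.npz");T=camera("top");S=camera("scene")
print("bar",tri(W,(316.5,173.5),T,(350,203.9)),onz(W,(316.5,173.5),.086))
print("knob",tri(W,(387,82),T,(330.3,167)),tri(W,(387,82),S,(320.3,169)))
e=[onz(W,p,.086) for p in((317,138),(317,208))];print("barang",np.arctan2(*(e[0]-e[1])[1::-1]))
c=[onz(W,p,.014) for p in((356,30),(428,95),(285,268),(216,220))];m=np.mean(c,0);d=c[0]+c[1]-c[2]-c[3];print("bed",np.round(c,4),m,np.arctan2(d[1],d[0]))
rel((.495,-.049,.06),1.14)
E
```

```text
bar (array([ 0.49577759, -0.04895328,  0.07098855]), np.float64(0.0009398104444748848)) [ 0.49697802 -0.04543758  0.086     ]
knob (array([ 0.58398577, -0.00322975,  0.05911923]), np.float64(0.001643348929030935)) (array([ 0.58184548, -0.00179419,  0.06850679]), np.float64(0.0005210272394023696))
barang 1.1442361470358684
bed [[ 0.5823  0.0514  0.014 ]
 [ 0.6254 -0.0333  0.014 ]
 [ 0.4096 -0.1481  0.014 ]
 [ 0.3656 -0.0622  0.014 ]] [ 0.49574946 -0.04804916  0.014     ] 0.4857979006919442
turn [ 0.  0. -0.] shift [ 0.0076 -0.001   0.1321] | at [ 0.4927 -0.0563  0.1921] f [-0.1 -1.3 -0.2] q [ 0.59  0.09 -0.59  1.78  0.05  1.29 -0.45] t 1.73
```

jog_arm(plan=[[[0,0,0],[0.008,0,0.04],0.085],[[0,0,0],[0.008,0,0.08],0.085],[[0,0,0],[0.008,0,0.11],0.085],[[0,0,0],[0.008,0,0.125],0.085],[[0,0,0],[0.008,0,0.134],0.085],[[0,0,0],[0.008,0,0.134],0.085],[[0,0,0],[0.008,0,0.134],0.085],[[0,0,0],[0.008,0,0.134],0.085]])

```text
clock: 2.4
position: [0.4974, -0.048, 0.0596]
ee_rot: [0.842, 0.54, 0.001, 0.001]
ft_force: [1.1, 0.2, 0.2]
grip_width: 0.993
grasp_force: 0.0
```

```bash
python3 -c "
from h import *
rel((.4957,-.0485,.058),1.142)"
```

```text
turn [ 0.002 -0.    -0.001] shift [-0.0011 -0.0013  0.0016] | at [ 0.4974 -0.048   0.0596] f [1.1 0.2 0.2] q [ 0.54  0.24 -0.59  1.92  0.16  1.02 -0.55] t 2.4
```

jog_arm(plan=[[[0,0,0],[-0.001,-0.001,0.001],0.0],[[0,0,0],[-0.001,-0.001,0.001],0.0],[[0,0,0],[-0.001,-0.001,0.001],0.0],[[0,0,0],[-0.001,-0.001,0.001],0.0],[[0,0,0],[-0.001,-0.001,0.001],0.0],[[0,0,0],[-0.001,-0.001,0.001],0.0],[[0,0,0],[-0.001,-0.001,0.001],0.0],[[0,0,0],[-0.001,-0.001,0.001],0.0]], force=30)

```text
clock: 3.07
position: [0.495, -0.048, 0.0571]
ee_rot: [0.841, 0.54, -0.0, 0.0]
ft_force: [0.1, 0.1, -0.5]
grip_width: -0.0
grasp_force: 0.0
```

jog_arm(plan=[[[0,0,0],[0,0,0],0.0],[[0,0,0],[0,0,0],0.0],[[0,0,0],[0,0,0],0.0],[[0,0,0],[0,0,0],0.0]])

```text
clock: 3.4
position: [0.495, -0.0481, 0.0571]
ee_rot: [0.841, 0.54, 0.0, 0.0]
ft_force: [-0.5, 0.2, 0.2]
grip_width: -0.001
grasp_force: 0.0
```

The fingers shut fully without meeting the bar, so I'll look.

```bash
python3 - <<'E'
from h import *
W=camera("wrist");S=camera("scene");
a=cv2.resize(S["img"][120:280,270:430],(600,600),interpolation=cv2.INTER_CUBIC)
cv2.imwrite("pics/w2.png",np.vstack([W["img"][:,:,::-1]]));cv2.imwrite("pics/s2.png",a[:,:,::-1])
E
```

```text
(no output)
```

View pics/w2.png

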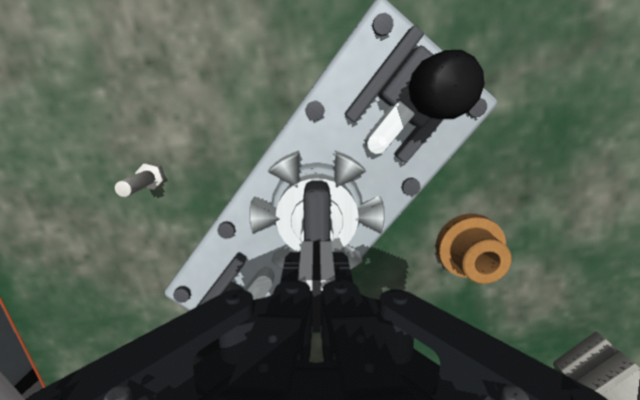

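View pics/s2.png

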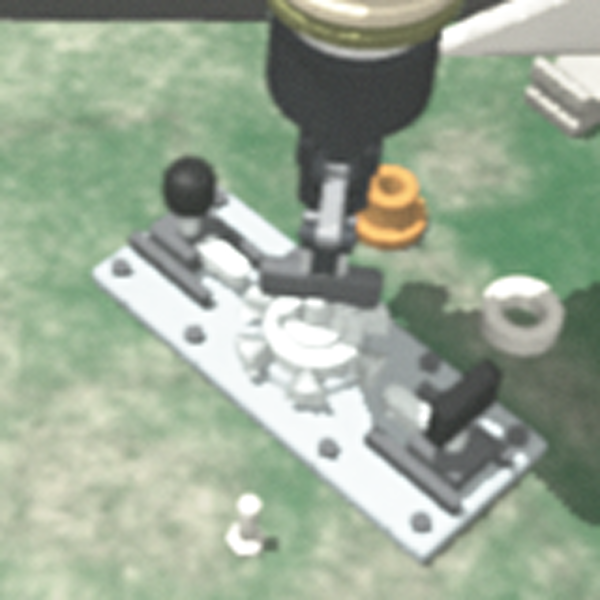

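The wrist view shows the pads at (316,260) shut together. The scene crop shows the bar unoccluded in front of the fingers, which end at about (325,270). I'll project the TCP to see where the fingers are relative to the bar.

```bash
python3 - <<'E'
from h import *
o=get_obs();p=np.array(o["position"]);print(p)
W=camera("wrist");S=camera("scene");T=camera("top");W1=np.load("w1.npz")
f=lambda q:((q-[270,120])*3.75).round(0)
for z in(0.057,.062,.076,.086,.13):print(z,"scene crop",f(proj(S,(p[0],p[1],z))),"wrist",proj(W,(p[0],p[1],z)).round())
# ends of bar (top face) in wrist w1 & w2, far end
print("far end top: ",tri(W1,(317,138),W,(317,182)))
# bar near-top edges in scene crop: ends (263,270),(381,285) bottom row 305 ; same ends in top view
u=np.array
print(tri(S,(270+263/3.75,120+265/3.75),T,(300+150/4,145+210/4)),tri(S,(270+381/3.75,120+272/3.75),T,(300+250/4,145+259/4)))
for c in[W1]:print("hub wheel", onz(c,(316,163),.036))
print("wheel w2",onz(W,(316,217),.036),"W cam",W["extrinsics"].round(3).tolist())
E
```

```text
[ 0.49501076 -0.04804032  0.05710835]
0.057 scene crop [319. 301.] wrist [316. 232.]
0.062 scene crop [320. 296.] wrist [316. 236.]
0.076 scene crop [322. 279.] wrist [316. 247.]
0.086 scene crop [323. 266.] wrist [316. 256.]
0.13 scene crop [331. 210.] wrist [316. 313.]
far end top:  (array([ 0.50838615, -0.02045617,  0.06374615]), np.float64(0.0008010759421280531))
(array([ 0.50871788, -0.02062543,  0.07945592]), np.float64(0.0003270876958055504)) (array([ 0.48077405, -0.07460458,  0.08996536]), np.float64(0.002151228770210584))
hub wheel [ 0.49625846 -0.04576509  0.036     ]
wheel w2 [ 0.49528318 -0.04678287  0.036     ] W cam [[0.909, -0.398, -0.121, 0.525], [-0.416, -0.871, -0.261, 0.018], [-0.001, 0.288, -0.958, 0.231], [0.0, 0.0, 0.0, 1.0]]
```

```bash
python3 - <<'E'
from h import *
W=camera("wrist");S=camera("scene")
a=cv2.resize(W["img"][160:310,266:366],(400,600),interpolation=cv2.INTER_CUBIC)
b=cv2.resize(S["img"][155:215,335:375],(400,600),interpolation=cv2.INTER_CUBIC)
im=np.hstack([a,b]).astype(float);im=255*(im/255)**.6
cv2.imwrite("pics/z3.png",im[:,:,::-1])
E
```

```text
[ WARN:0@2.208] global loadsave.cpp:1063 imwrite_ Unsupported depth image for selected encoder is fallbacked to CV_8U.
```

View pics/z3.png

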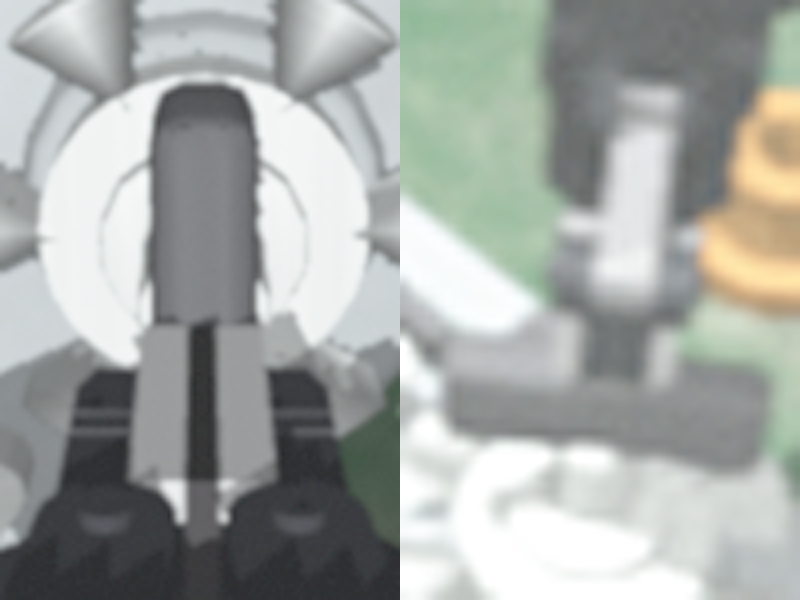

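```bash
python3 - <<'E'
from h import *
o=get_obs();p=np.array(o["position"]);W=camera("wrist");d=R.from_quat(o["ee_rot"]).as_matrix();x,y=d[:,0],d[:,1]
for z in(.057,.07,.08,.086,.09,.1,.11):
  q=p*[1,1,0]+[0,0,z]+x*[.011]*1
  print(z,[((proj(W,q+y*s)-[266,160])*4).round().tolist() for s in(-.0065,0,.0065)], ((proj(W,p*[1,1,0]+[0,0,z]+x*.032)-[266,160])*4).round())
S=camera("scene")
for z in(.057,.07,.08,.086,.09):print(z,((proj(S,p*[1,1,0]+[0,0,z])-[335,155])*10).round())
E
```

```text
0.057 [[155.0, 214.0], [202.0, 214.0], [249.0, 214.0]] [202.  66.]
0.07 [[151.0, 248.0], [202.0, 248.0], [252.0, 248.0]] [202.  90.]
0.08 [[148.0, 278.0], [202.0, 278.0], [255.0, 278.0]] [202. 111.]
0.086 [[146.0, 297.0], [202.0, 297.0], [257.0, 297.0]] [202. 125.]
0.09 [[145.0, 311.0], [202.0, 311.0], [259.0, 311.0]] [202. 135.]
0.1 [[141.0, 349.0], [202.0, 349.0], [262.0, 349.0]] [202. 162.]
0.11 [[137.0, 392.0], [202.0, 392.0], [267.0, 392.0]] [202. 193.]
0.057 [200. 454.]
0.07 [206. 413.]
0.08 [210. 380.]
0.086 [213. 361.]
0.09 [214. 347.]
```

The zoom shows the pads shut (pad faces at crop y about 322 to 480, 3 mm gap), ending just above the bar at z of about 0.09. The real tips therefore seem to be about 30 mm above the reported TCP. I'll check this against the open fingers in the first wrist picture.

```bash
python3 - <<'E'
from h import *
W=np.load("w1.npz");p=np.array([.493,-.055,.192]);M=(R.from_euler("z",1.14)*R.from_quat([1,0,0,0])).as_matrix()
for x in(-.011,.011):
  for d in(.013,.03,.045,.06):
    print(x,d,[proj(W,p+M@[x,s,-d]).round().tolist() for s in(-.0427,.0427)])
T=camera("top");S=camera("scene");o=get_obs();q=np.array(o["position"])
for z in(.06,.09,.13,.17):print(z,proj(T,(*q[:2],z)).round(),proj(S,(*q[:2],z)).round())
E
```

```text
-0.011 0.013 [[237.0, 262.0], [397.0, 262.0]]
-0.011 0.03 [[229.0, 278.0], [405.0, 279.0]]
-0.011 0.045 [[220.0, 296.0], [414.0, 297.0]]
-0.011 0.06 [[210.0, 318.0], [424.0, 318.0]]
0.011 0.013 [[234.0, 223.0], [400.0, 224.0]]
0.011 0.03 [[226.0, 236.0], [409.0, 237.0]]
0.011 0.045 [[216.0, 251.0], [418.0, 251.0]]
0.011 0.06 [[205.0, 268.0], [430.0, 269.0]]
0.06 [349. 205.] [355. 199.]
0.09 [350. 203.] [356. 190.]
0.13 [351. 200.] [358. 176.]
0.17 [353. 196.] [360. 161.]
```

Both views agree: the real fingertips sit about 33 mm short of the reported TCP. I'll open, go 32 mm lower and grip again.

jog_arm(plan=[[[0,0,0],[0,0,0],0.06],[[0,0,0],[0,0,0],0.06],[[0,0,0],[0,0,0],0.06],[[0,0,0],[0,0,0],0.06],[[0,0,0],[0,0,0.01],0.06],[[0,0,0],[0,0,0.02],0.06],[[0,0,0],[0,0,0.03],0.06],[[0,0,0],[0,0,0.03],0.06]])

```text
clock: 4.62
position: [0.4932, -0.0479, 0.0244]
ee_rot: [0.841, 0.54, -0.001, -0.001]
ft_force: [-0.3, 0.2, 0.1]
grip_width: 0.705
grasp_force: 0.0
```

jog_arm(plan=[[[0,0,0],[0,0,0],0.0],[[0,0,0],[0,0,0],0.0],[[0,0,0],[0,0,0],0.0],[[0,0,0],[0,0,0],0.0],[[0,0,0],[0,0,0],0.0],[[0,0,0],[0,0,0],0.0],[[0,0,0],[0,0,0],0.0]], force=30)

```text
clock: 5.2
position: [0.4954, -0.0481, 0.0276]
ee_rot: [0.841, 0.54, 0.0, 0.0]
ft_force: [0.2, 0.5, 4.1]
grip_width: 0.176
grasp_force: 29.4
```

Gripped. Now I'll turn the spindle back by 0.65.

jog_arm(plan=[[[0,0,0.09],[0,0,0],0.0],[[0,0,0.18],[0,0,0],0.0],[[0,0,0.27],[0,0,0],0.0],[[0,0,0.36],[0,0,0],0.0],[[0,0,0.45],[0,0,0],0.0],[[0,0,0.54],[0,0,0],0.0],[[0,0,0.65],[0,0,0],0.0],[[0,0,0.65],[0,0,0],0.0]])

```text
clock: 5.87
position: [0.4951, -0.0477, 0.0275]
ee_rot: [0.971, 0.24, 0.0, 0.0]
ft_force: [-1.7, 1.5, 6.6]
grip_width: 0.178
grasp_force: 29.6
```

```bash
python3 -c "
from h import *
o=get_obs();print(o['grip_width'],o['grasp_force'],o['torque'])
rel((.4957,-.0485,.0276),.488)"
```

```text
0.17808659248646838 29.61390048265457 [0.15899952 0.5182615  0.06741919]
turn [ 0.    -0.    -0.003] shift [ 0.0002  0.001  -0.0001] | at [ 0.4951 -0.0477  0.0275] f [-1.7  1.5  6.6] q [ 0.45  0.27 -0.49  1.96  0.16  0.95 -1.2 ] t 5.87
```

jog_arm(plan=[[[0,0,0],[0,0,0],0.06],[[0,0,0],[0,0,0],0.06],[[0,0,0],[0,0,0],0.06],[[0,0,0],[0,0,0],0.06],[[0,0,0],[0,0,-0.02],0.06],[[0,0,0],[0,0,-0.05],0.06],[[0,0,0],[0,0,-0.08],0.06],[[0,0,0],[0,0,-0.1],0.06]])

```text
clock: 6.53
position: [0.4957, -0.048, 0.1296]
ee_rot: [0.97, 0.244, 0.001, 0.0]
ft_force: [0.0, 0.0, 0.5]
grip_width: 0.703
grasp_force: 0.0
```

jog_arm(plan=[[[0,0,0],[0.02,0,0],0.06],[[0,0,0],[0.02,0.001,0],0.06],[[0,0,0],[0.02,0.001,0],0.06],[[0,0,0],[0.02,0.001,0],0.06]])

```text
clock: 6.87
position: [0.5124, -0.0397, 0.1264]
ee_rot: [0.97, 0.243, -0.001, -0.0]
ft_force: [-0.6, -0.3, 0.4]
grip_width: 0.701
grasp_force: 0.0
```

```bash
python3 - <<'E'
from h import *
rel((.5813,-.0028,.02),.488)
W=camera("wrist");np.savez("w4.npz",**W);cv2.imwrite("pics/w4.png",W["img"][:,:,::-1])
print(proj(W,(.5813,-.0028,.069)),proj(W,(.4957,-.0485,.086)))
E
```

```text
turn [-0.001  0.001  0.004] shift [7.830e-02 1.000e-04 1.063e-01] | at [ 0.5124 -0.0397  0.1264] f [-0.6 -0.3  0.4] q [ 0.45  0.19 -0.51  1.82  0.1   1.16 -1.17] t 6.87
[316.26584443  87.65262405] [316.0359272  234.49893917]
```

View pics/w4.png

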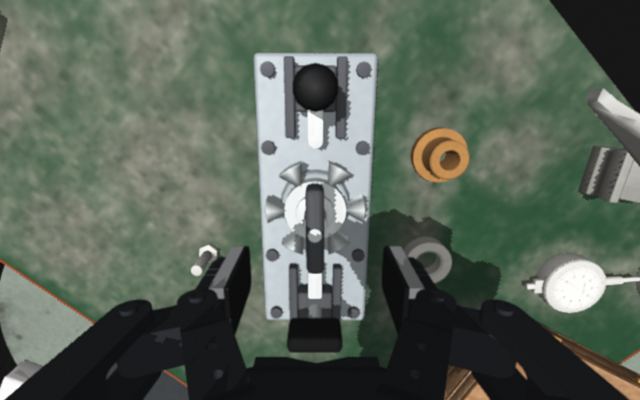

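Wrist view: the bar lies in line with the unit (x about 316), a gap faces the slide, and the knob is at (316,88), as predicted. Next I'll move over the knob and go down.

jog_arm(plan=[[[0,0,0],[0.035,0,0],0.06],[[0,0,0],[0.07,0,0],0.06],[[0,0,0],[0.079,0,0.01],0.06],[[0,0,0],[0.079,0,0.04],0.06],[[0,0,0],[0.079,0,0.07],0.06],[[0,0,0],[0.079,0,0.09],0.06],[[0,0,0],[0.079,0,0.106],0.06],[[0,0,0],[0.079,0,0.106],0.06]])

```text
clock: 7.58
position: [0.5795, -0.0027, 0.0171]
ee_rot: [0.97, 0.243, -0.003, -0.001]
ft_force: [-1.0, -0.8, -0.6]
grip_width: 0.704
grasp_force: 0.0
```

jog_arm(plan=[[[0,0,0],[0,0,0],0.06],[[0,0,0],[0,0,0],0.06]])

```text
clock: 7.75
position: [0.5832, -0.0023, 0.0221]
ee_rot: [0.97, 0.243, 0.0, 0.0]
ft_force: [0.5, -0.0, -0.2]
grip_width: 0.703
grasp_force: 0.0
```

```bash
python3 -c "
from h import *
rel((.5813,-.0028,.02),.488)"
```

```text
turn [ 0.001 -0.001  0.004] shift [-0.0019 -0.0005  0.0021] | at [ 0.5832 -0.0023  0.0221] f [ 0.5 -0.  -0.2] q [ 0.33  0.45 -0.49  1.74  0.25  1.01 -1.33] t 7.75
```

jog_arm(plan=[[[0,0,0],[-0.001,0,0.002],0.0],[[0,0,0],[-0.001,0,0.002],0.0],[[0,0,0],[-0.001,0,0.002],0.0],[[0,0,0],[-0.001,0,0.002],0.0],[[0,0,0],[-0.001,0,0.002],0.0],[[0,0,0],[-0.001,0,0.002],0.0],[[0,0,0],[-0.001,0,0.002],0.0]], force=40)

```text
clock: 8.33
position: [0.5818, -0.0017, 0.0203]
ee_rot: [0.97, 0.244, 0.0, -0.0]
ft_force: [-5.1, 2.6, 6.9]
grip_width: 0.327
grasp_force: 39.2
```

jog_arm(plan=[[[0,0,0],[-0.003,0,0],0.0],[[0,0,0],[-0.006,0,0],0.0],[[0,0,0],[-0.009,0,0],0.0],[[0,0,0],[-0.012,0,0],0.0],[[0,0,0],[-0.015,0,0],0.0],[[0,0,0],[-0.018,0,0],0.0],[[0,0,0],[-0.018,0,0],0.0]])

```text
clock: 8.92
position: [0.5663, -0.01, 0.0202]
ee_rot: [0.97, 0.244, 0.001, -0.0]
ft_force: [-1.9, 4.8, 6.5]
grip_width: 0.329
grasp_force: 40.0
```

```bash
python3 -c "
from h import *
o=get_obs();print(o['grip_width'],o['grasp_force'],o['torque'])
rel((.4957+.075*.883,-.0485+.075*.469,.02),.488)"
```

```text
0.32918674942460396 39.956356066977605 [1.15674815 0.49558206 0.06465346]
turn [-0.    -0.002  0.005] shift [-0.0054  0.0009  0.0002] | at [ 0.5663 -0.01    0.0202] f [-1.9  4.8  6.5] q [ 0.35  0.42 -0.5   1.79  0.23  0.99 -1.32] t 8.92
```

Moved about 17.5 mm, past the 10 mm block, with little force. I'll continue to the stop.

jog_arm(plan=[[[0,0,0],[-0.002,0,0],0.0],[[0,0,0],[-0.004,0,0],0.0],[[0,0,0],[-0.005,0,0],0.0],[[0,0,0],[-0.006,0,0],0.0],[[0,0,0],[-0.006,0,0],0.0]])

```text
clock: 9.33
position: [0.5623, -0.0121, 0.0203]
ee_rot: [0.97, 0.244, 0.002, -0.001]
ft_force: [4.4, 8.0, 1.8]
grip_width: 0.33
grasp_force: 39.6
```

jog_arm(plan=[[[0,0,0],[-0.001,0,0],0.0],[[0,0,0],[-0.002,0,0],0.0],[[0,0,0],[-0.002,0,0],0.0],[[0,0,0],[-0.002,0,0],0.0]])

```text
clock: 9.67
position: [0.5622, -0.0121, 0.0204]
ee_rot: [0.97, 0.244, 0.004, -0.001]
ft_force: [13.3, 8.5, -5.9]
grip_width: 0.327
grasp_force: 40.2
```

It's hard against the stop. I'll relax the push, open, rise clear and look.

jog_arm(plan=[[[0,0,0],[0.002,0,0],0.0],[[0,0,0],[0.003,0,0],0.06],[[0,0,0],[0.003,0,0],0.06],[[0,0,0],[0.003,0,0],0.06],[[0,0,0],[0.003,0,0],0.06],[[0,0,0],[0.003,0,0],0.06],[[0,0,0],[0.003,0,-0.03],0.06],[[0,0,0],[0.003,0,-0.06],0.06]])

```text
clock: 10.33
position: [0.5599, -0.0138, 0.0783]
ee_rot: [0.97, 0.243, -0.002, -0.001]
ft_force: [1.3, -0.4, 0.4]
grip_width: 0.704
grasp_force: 0.0
```

jog_arm(plan=[[[0,0,0],[-0.02,0,-0.04],0.06],[[0,0,0],[-0.05,0,-0.06],0.06],[[0,0,0],[-0.05,0,-0.06],0.06],[[0,0,0],[-0.05,0,-0.06],0.06]])

```text
clock: 10.67
position: [0.5177, -0.0385, 0.1407]
ee_rot: [0.97, 0.242, 0.001, 0.001]
ft_force: [-0.1, -0.5, -0.4]
grip_width: 0.699
grasp_force: 0.0
```

```bash
python3 - <<'E'
from h import *
W=camera("wrist");cv2.imwrite("pics/w5.png",W["img"][:,:,::-1])
for r in(.097,.075):print(r,proj(W,(.4957+r*.883,-.0485+r*.469,.069)))
for r in(-.097,-.075):print(r,proj(W,(.4957+r*.883,-.0485+r*.469,.082)))
print(get_obs()["ft_force"])
E
```

```text
0.097 [313.86503078  96.24790746]
0.075 [313.88952735 128.08784961]
-0.097 [313.98117411 339.75620003]
-0.075 [313.96389022 317.07875379]
[ 0.3868904   0.00458    -0.47240357]
```

View pics/w5.png

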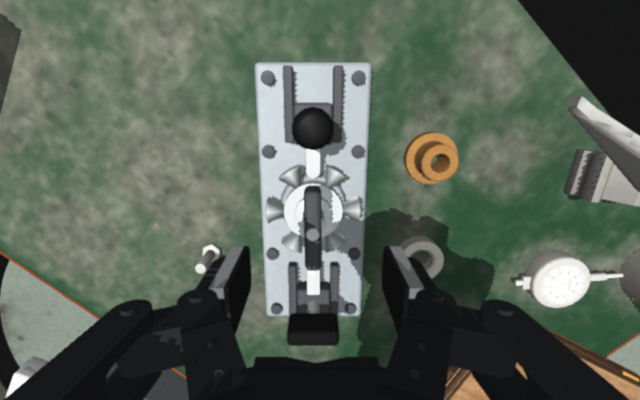

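The knob is at (313,128), which is exactly the home position, with its tooth in the gap. The flat knob is still out and the gripper is clear.

```bash
python3 -c "
from workcell import *
print(hand_in())"
```

```text
the job is handed in; nothing more can be done
None
```

The gear unit is in gear: the round knob is fully home with its tooth in the gap, the flat knob's slide is still pulled out, and the gripper has let go and is clear; handed in at about 11 s of the 51 s, with no verdict returned.

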